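# Clip the collet spanner into its snap hook

### The arm

A 7-joint arm with a two-finger parallel gripper is mounted at the origin on the work surface. World frame = base frame: x ahead of the robot, y to its left, z up, the work surface at z = 0. Lengths are in m, angles in rad, forces in N, time in s.
With the tool pointing down it reaches from about 0.425 to 0.925 m from the base axis. Payload 6.8 kg.
Tool frame: the origin (TCP) lies between the finger pads; the fingertips stand 17 mm ahead of it and the grasp point (between the pads) lies 2 mm behind it; z points along the fingers, y is the direction in which the jaws open and shut (so a half turn about z gives the same grasp; the last joint's range is limited). The gripper opens to 85 mm and grips with 20 to 120 N. Pads are 22 mm wide; open, the fingers measure 114 mm over their backs; the gripper's body (76 mm by 85 mm) begins 54 mm behind the grasp point. The pads swing forward as they close: fully open they stand 13 mm farther back than shut.
Start: joints at [-1.241, 0.477, 0.022, 1.555, -0.011, 1.109, -0.083], TCP at [0.286, 0.611, 0.248] pointing down, gripper open.
Joint ranges: [-2.96, 2.96], [-0.34, 2.1], [-1.41, 1.46], [0.24, 2.44], [-1.37, 4.51], [0.17, 1.92], [-2.96, 2.96]. Speed limits (rad/s): [2.39, 2.39, 3.14, 3.14, 3.14, 3.14, 3.14].

### API

Orientations are given as a unit quaternion [w, x, y, z].
In Python, from station import bot gives the robot as it stands. The module is installed in compiled form; this text tells all that it offers.
- The arm moves only by the tool carry_out, never from a script. Its argument "moves" is a list of rows, each a list of 3 entries, a list of its own where there are three numbers: the turn, a rotation vector about the tool's x, y, z in degrees, then the shift along the tool's x, y, z in cm, then the finger opening in cm, from 0 to 8.54. A call has 1 to 5 rows; each row is the pose to reach, as a shift and turn from the pose commanded when the call began, along the tool's axes at that moment; what a row does not reach only later rows make up. A row lasts 1/8 s, in which the tool goes at most 62.5 mm and 10.7 degrees, less where a joint would pass 70% of its speed; a pose out of reach is approached as far as the arm can. A call with a gripper value outside its range is refused whole. The fingers move at their own pace and stop on an object; "newtons" is the grip in N (left out, the last holds). Time passes only in rows, so rows that repeat a pose let the fingers close. It gives the time, the measured TCP pose, the force and the opening at its end, in the units of the state.
- bot.get_obs(): the state, without advancing time (a new reading comes with each control period).
- bot.read_camera(name): name is "scene" or "top"; returns the picture (420x560x3 uint8, red, green, blue); there is no depth.
- bot.camera_info(name): a dict with "vertical_fov" (degrees; the focal length in pixels is half the picture's height over the tangent of half this angle, whatever the lens; pixels are square), "cx", "cy" (the principal point, pixels), "position" and "attitude" of the camera in the world. Camera axes: x right, y up, looking along -z (the intrinsics and any distortion apply to the point x, -y, -z); pixel columns grow to the right and rows downward; lengths in m; the calibration is good to about 2 mm. A picture is of the moment at which its call begins. camera_info takes no time and is no camera call.
- bot.hand_in(): hands the job in, once; it reports no verdict.
Trained networks look in the newest picture that a camera, given by its name, has taken for a name from the list of things; names that differ only in an ending like _2 or _b are one class to them, and where a whole thing is asked for, a point or a joint stands for the part that bears it (a point fixed in the world has none). Each returns a list of dicts, best first, with "score" (0 to 1); they miss things now and then, are a little off and sometimes report something else, mostly with a low value. They report only what shows in the picture. A call takes as long as a camera call. They do not tell look-alikes from the thing itself.
- bot.silhouettes(label, camera): "region" (420x560 bool, what is visible of it) and "location" ([column, row] in pixels, amid what is visible of it).
The state is a dict: "t": time; "q": joint angles; "joint_vel": joint speeds; "joint_torque": joint torques, N m; "eef_pos": TCP position; "tool_rot": TCP orientation; "contact_force": force on the tool from outside, world axes, zero at the start; "torque": the same for the moment, N m; "gripper_width": opening from 0.0 (shut) to 1.0 (fully open).
Only numpy, scipy, OpenCV 4.12 (cv2) and the standard library are available. Lean on these libraries where they do the work, as an engineer would, in place of code of your own. Each camera call takes 0.05 s, during which the arm holds its last target. There are 200 camera calls.

### The job

The drill bit has been changed, so put the collet spanner (the one with a round eye at its handle end) away: clip its eye into the snap hook on the tool post by pushing the eye against the sprung gate until it passes inside, let the spanner down and leave it hanging there. Go by feel and stay gentle - press the held spanner on the hook with no more than 12 N - open the gate with the eye alone, keep the gripper off the hook and post, and leave the other tools and parts where they are.

Things in the scene. Friction and masses are not known exactly. Their poses are not given: they have to be found in the camera images.
- spanner_grip (a point): Centre of the collet spanner's handle, half-way up. Plain steel, 168 mm long, 10 mm thick, 0.11 to 0.22 kg, flat on the mat; handle 18 mm wide, from 51 mm behind this point to 55 mm ahead. Its x axis runs along the spanner towards the eye, z up. At -x an open jaw, 44 mm wide, ends 79 mm away. Centre of mass within 15 mm, towards the jaw.
- spanner_eye (a point): Centre of the round eye at the spanner's handle end, 72 mm along +x from spanner_grip, at the same height: a ring of 6 mm round bar, hole 22 mm, outside 34 mm, its axis square to the flat of the spanner (z). No other tool has such an eye.
- fork_bolt (a point): Bolt centre, 325 mm up, on which the steel snap hook (9 mm bar, 109 x 43 mm, in the post's x-z plane) hangs. Stiff on the bolt, the hook keeps the lean it was left with, up to 0.38 rad either way (nose 26 mm nearer and 12 mm higher to 29 mm farther and 2 mm lower), and does not turn under 12 N. THE LEAN IS NOT MEASURED: find the gate by touch. Axes as toolpost.
- nose_straight (a point): Fixed to the post: where the round top of the hook's nose (9 mm bar) is when the hook hangs straight: 18 mm to -x of fork_bolt, 69 mm below it. The nose points up, on the side nearer the robot; its bar is straight to 84 mm below the bolt, then bends round into the bowl. The hook's back is a 9 mm bar 33.5 mm farther to +x; the room between them is 24.5 mm.
- gate_straight (a point): Fixed to the post: the gate's hinge when the hook hangs straight: 15 mm to -x of fork_bolt, 26 mm below it. The gate is a 6 mm round rod; closed, it runs down to 4.5 mm inside (+x) at 48 mm below this point, just behind the nose. It swings only inwards (lower end to +x), up to 0.36 rad to a hard stop, and springs shut: 0.08 N m to start it, 0.18 N m fully open (2 to 7 N at the eye).
- bowl_straight (a point): Fixed to the post: upper face of the lowest part of the hook's bowl when the hook hangs straight: 99.5 mm straight below fork_bolt. From here the 9 mm bar curves up to the nose: its axis is 101 mm below the bolt at 9 mm to -x, 93 mm below at 16 mm to -x. A hanging eye rests here with its centre about 11 mm lower.
- toolpost: Fixed tool post with all it carries (arm, fork, snap hook, gate). Origin on the table straight under the fork bolt. +x is the way in which an eye is pushed against the gate (roughly away from the robot), z up; the 40 mm aluminium upright, 382 mm tall, stands at y = -130 mm on a 120 mm square, 12 mm black plate; the arm (30 mm wide, from 346 mm up) runs from it along y to the fork.
- mat: Fixed grey bench mat, 270 x 300 x 3 mm, origin at its underside's centre; its x axis lies along the tools on it (the three long tools lie side by side, 90 mm apart, in any order).
- spanner: The spanner itself: origin on its underside 5 mm below spanner_grip, same axes.
- wrench: Bystander: plain double open-ended wrench, 176 mm long, 38 mm wide, 8 mm thick, no eye. Origin at its underside's centre, x along it.
- screwdriver: Bystander: screwdriver with black handle, 170 mm long, 26 mm thick. Origin at its underside's centre, x along it.
- bush_a: Bystander: upright steel bush, 32 mm across, 26 mm tall, on the far end of the mat. Origin at its underside's centre.
- bush_b: Bystander: a second such bush.
- collet: Bystander: steel spring collet, 33 mm across, 42 mm tall, standing on the table near the post. Origin at its underside's centre.
- oiler: Bystander: white oil bottle, 48 mm across, 120 mm tall, beyond the mat. Origin at its underside's centre.
- parts_tray: Bystander: grey parts tray, 120 x 160 x 45 mm, to the robot's right, nearer than the post. Origin at its underside's centre.
There are look-alikes about, which are no part of the job. Leave any orange or red look-alike of the spanner alone.

How it is judged:
On the way, in this order (a step that is already met when the one before it is completed fails the run):
1. the spanner has been lifted off the mat (height (world z) of spanner_eye above 0.1 m), for 0.2 s.
2. the spanner hangs from the hook by its eye, jaw down, let go (contact force between spanner and toolpost above 0.3 N and contact force between spanner and the fingers below 0.1 N and z of spanner_eye in the frame of fork_bolt between -0.128 and -0.094 m and horizontal distance between spanner_eye and fork_bolt below 0.055 m), for 0.2 s.
At the end, for the whole second after the job is handed in: the spanner hangs by its eye in the bowl of the snap hook (eye centre 94 to 128 mm below the fork bolt and within 55 mm of it sideways), jaw downwards (handle centre at least 155 mm below the bolt), let go and nearly still (under 0.15 m/s) (z of spanner_eye in the frame of fork_bolt between -0.128 and -0.094 m and horizontal distance between spanner_eye and fork_bolt below 0.055 m and z of spanner_grip in the frame of fork_bolt below -0.155 m and contact force between spanner and toolpost above 0.3 N and linear speed of spanner below 0.15 m/s); the robot touches nothing.
It fails at once if the held spanner is pressed on the hook or post with more than 12 N (contact force between spanner and toolpost above 12 N and contact force between spanner and the fingers above 1 N).
It fails at once if the gripper or arm touches the hook or post (contact force between any of the fingers, the arm and toolpost above 1 N).
It fails at once if another tool or part is moved by more than 30 mm (distance of any of wrench, screwdriver, bush_a, bush_b, collet, oiler, parts_tray from where it was at the start of the episode above 0.03 m).
It also fails if it takes over 72 s, if anything falls off the work surface, if the arm or the gripper's body presses on something with over 40 N, if the wrist force passes 120 N, or if a joint passes its speed limit or range.

## Working session

There is one attempt and no reset: what is moved stays moved. The work goes in short steps, Python scripts to look and compute and a tool call to move; the robot and the scene stay as the last step left them, time stands still between calls to the robot, and variables do not carry over. Pictures are saved under pics/ and viewed, about 8 in all and at most 12, crops included, and the job is handed in when it is done.

Besides the shell and the picture viewer there is one more tool, called as name(argument=value, ...) on one line, values as JSON. carry_out: Moves the arm, as the interface text tells. Its arguments: {"type":"object","properties":{"moves":{"type":"array"},"newtons":{"type":"number"}},"required":["moves"]}

```bash
mkdir -p pics; cat > h.py <<'E'
import numpy as np,cv2
from scipy.spatial.transform import Rotation as R
from station import bot
def Rq(q): return R.from_quat([q[1],q[2],q[3],q[0]])
def cam(n):
    c=bot.camera_info(n); f=210/np.tan(np.radians(c['vertical_fov'])/2)
    return c,f,np.array(c['position']),Rq(c['attitude'])
def ray(n,uv):
    c,f,p,r=cam(n); d=np.array([(uv[0]-c['cx'])/f,-(uv[1]-c['cy'])/f,-1.]); return p,r.apply(d)
def atz(n,uv,z):
    p,d=ray(n,uv); return p+d*(z-p[2])/d[2]
def proj(n,X):
    c,f,p,r=cam(n); v=r.inv().apply(np.array(X)-p); return np.array([c['cx']-f*v[0]/v[2],c['cy']+f*v[1]/v[2]])
def tri(uva,uvb,a='scene',b='top'):
    p,d=ray(a,uva);q,e=ray(b,uvb);d=d/np.linalg.norm(d);e=e/np.linalg.norm(e)
    s=np.linalg.lstsq(np.c_[d,-e],q-p,rcond=None)[0]; A=p+s[0]*d;B=q+s[1]*e
    return (A+B)/2,np.linalg.norm(A-B)
E
python3 - <<'E'
from h import *
for n in('scene','top'):
    print(bot.camera_info(n)); cv2.imwrite(f'pics/{n}0.png',bot.read_camera(n)[:,:,::-1])
o=bot.get_obs();print(o)
for n in('scene','top'):
  for l in('spanner','wrench','toolpost','spanner_eye','fork_bolt','spanner_grip','mat'):
    print(n,l,[(round(d['score'],2),np.round(d['location']),d['region'].sum()) for d in bot.silhouettes(l,n)][:4])
E
```

```text
{'vertical_fov': 51.25780898054259, 'cx': 279.2486000546166, 'cy': 211.94216927692486, 'position': array([1.2887786 , 0.34117306, 1.32003441]), 'attitude': array([0.53987923, 0.16115479, 0.22895485, 0.79381309])}
{'vertical_fov': 56.64761340022993, 'cx': 271.5578588215769, 'cy': 208.23713837618808, 'position': array([0.44528515, 0.08186238, 1.34637535]), 'attitude': array([-0.69619315, -0.04823242,  0.04092623,  0.71506208])}
{'t': 0.1, 'q': array([-1.24111237,  0.47774347,  0.02237211,  1.55632816, -0.0114625 ,
        1.10932548, -0.08312706]), 'joint_vel': array([-5.60175400e-04, -2.77996111e-03,  8.08278466e-04, -1.44712843e-03,
        2.34276701e-04,  1.55200250e-05,  1.14657561e-03]), 'joint_torque': array([ 4.65749137e-03, -5.97755921e+01,  1.61355838e+00, -2.81957442e+01,
        1.27949865e-02,  5.02249139e-03,  2.61552742e-05]), 'eef_pos': array([0.28597603, 0.61087278, 0.24741637]), 'tool_rot': array([-9.82599921e-05,  2.17156018e-01,  9.76136549e-01, -8.32288897e-04]), 'contact_force': array([ 0.28154891, -0.69986479, -0.26885195]), 'torque': array([ 0.00015812, -0.01765
[... 669 characters left out ...]
, np.int64(206))]
scene mat [(0.9, array([345., 231.]), np.int64(5158))]
top spanner [(0.83, array([131., 236.]), np.int64(326)), (0.82, array([220., 248.]), np.int64(305)), (0.82, array([278., 146.]), np.int64(271))]
top wrench [(0.75, array([248., 258.]), np.int64(293))]
top toolpost [(0.89, array([398., 187.]), np.int64(2539)), (0.27, array([221., 252.]), np.int64(243))]
top spanner_eye [(0.78, array([127., 235.]), np.int64(312)), (0.77, array([220., 245.]), np.int64(222))]
top fork_bolt [(0.8, array([399., 189.]), np.int64(2683))]
top spanner_grip [(0.87, array([221., 246.]), np.int64(290)), (0.57, array([127., 233.]), np.int64(326))]
top mat [(0.86, array([224., 247.]), np.int64(6005))]
```

View pics/scene0.png

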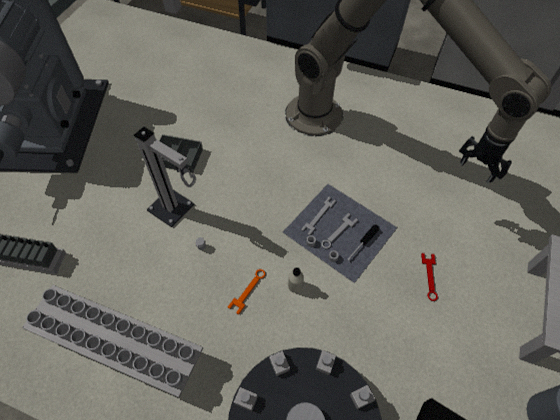

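View pics/top0.png

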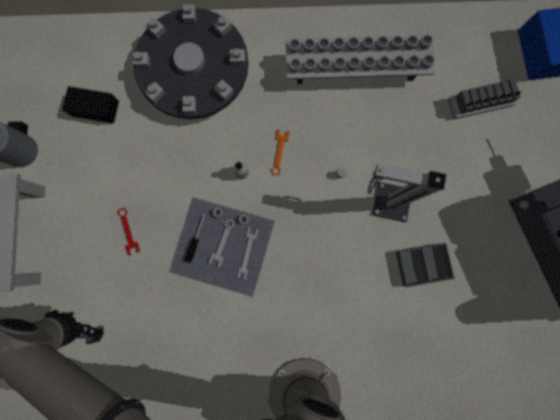

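Candidates: the red (top 128,232) and orange (279,152) look-alikes, the wrench (248,255), and the steel tool (221,245), whose eye seems to be near (229,223). I'll check with a close crop.

```bash
python3 - <<'E'
from h import *
t=bot.read_camera('top');s=bot.read_camera('scene')
def crop(im,x,y,w,h,k): return cv2.resize(im[y:y+h,x:x+w],None,fx=k,fy=k,interpolation=cv2.INTER_CUBIC)
a=crop(t,170,195,110,105,3.6);b=crop(s,280,180,110,105,3.6)
c=crop(t,350,150,110,80,3.6);d=crop(s,120,115,110,120,3.6)
H=lambda x,y:np.hstack([x,y[:x.shape[0]]])
cv2.imwrite('pics/c1.png',H(a,b)[:,:,::-1]);
c=cv2.copyMakeBorder(c,0,d.shape[0]-c.shape[0],0,0,cv2.BORDER_CONSTANT)
cv2.imwrite('pics/c2.png',np.hstack([c,d])[:,:,::-1]);print(a.shape,c.shape)
# spanner region axis & eye
for n in('top','scene'):
  for d in bot.silhouettes('spanner',n):
    ys,xs=np.nonzero(d['region']); print(n,d['score'],cv2.minAreaRect(np.c_[xs,ys].astype(np.float32)))
  for d in bot.silhouettes('mat',n)[:1]:
    ys,xs=np.nonzero(d['region']); print(n,'mat',cv2.boxPoints(cv2.minAreaRect(np.c_[xs,ys].astype(np.float32))).tolist())
E
```

```text
(378, 396, 3) (432, 396, 3)
top 0.75 ((278.2470703125, 152.3882293701172), (12.365036964416504, 45.9892578125), 12.528807640075684)
top 0.66 ((221.0500030517578, 245.35000610351562), (12.332881927490234, 40.47714614868164), 18.434947967529297)
top 0.64 ((126.127197265625, 230.48614501953125), (46.57498550415039, 12.697705268859863), 72.47443389892578)
top mat [[168.20619201660156, 272.6346130371094], [190.86973571777344, 195.83038330078125], [275.36492919921875, 220.76336669921875], [252.7013702392578, 297.5675964355469]]
scene 0.88 ((248.4878387451172, 290.3902893066406), (13.743291854858398, 51.5373420715332), 38.65980529785156)
scene 0.82 ((428.9171447753906, 276.4254150390625), (47.61830520629883, 14.08576774597168), 86.98721313476562)
scene 0.75 ((338.5, 230.5), (12.727924346923828, 43.84062576293945), 45.0)
scene mat [[282.4636535644531, 232.13385009765625], [324.4004211425781, 173.88832092285156], [397.3193054199219, 226.389892578125], [355.3825378417969, 284.63543701171875]]
```

View pics/c1.png

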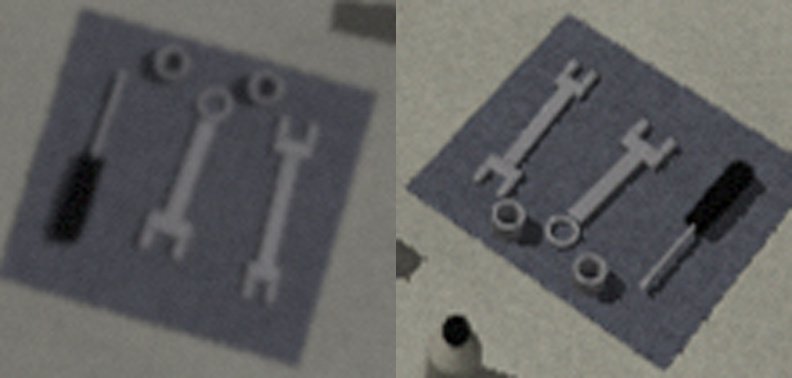

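View pics/c2.png

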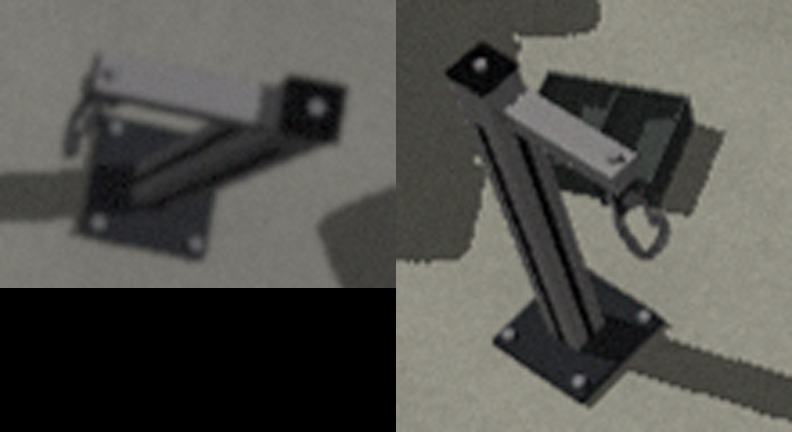

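c1: the middle tool has the round eye at crop (214,105) top and (563,230) scene, jaw at (162,250) / (657,140), and is plain steel. So that is the spanner. c2: post cap screw at (317,105) / (480,64). The hook hangs at the arm's left end, with its nose toward the robot.

```bash
python3 - <<'E'
from h import *
T=lambda x,y,ox,oy:(ox+x/3.6-.36,oy+y/3.6-.36)
def P(n,a,b,ot,os):
    X,e=tri(T(b[0]-396,b[1],*os),T(*a,*ot)); print(n,X.round(4),'gap',e.round(4)); return X
m=((170,195),(280,180)); p=((350,150),(120,115))
P('eye',(214,105),(563,230),*m); P('jaw',(162,250),(657,140),*m)
P('mat corner far-left',(80,10),(667,368),*m); P('mat right far',(376,95),(410,186),*m);P('mat near right',(298,366),(568,15),*m)
P('cap',(317,105),(480,64),*p); P('armscrew',(110,75),(617,158),*p)
P('plate1',(117,128),(578,381),*p);P('plate2',(196,243),(643,316),*p);P('plate2b',(98,222),(643,316),*p);P('p1b',(117,128),(507,334),*p)
for q in((117,128),(98,222),(196,243)): print('top z.012',atz('top',T(*q,*p[0]),.012).round(4))
for q in((507,334),(578,381),(643,316)): print('sc z.012',atz('scene',T(q[0]-396,q[1],*p[1]),.012).round(4))
for q in((214,105),(162,250)): print('z.008',atz('top',T(*q,*m[0]),.008).round(4))
for q in((563,230),(657,140)): print('z.008',atz('scene',T(q[0]-396,q[1],*m[1]),.008).round(4))
E
```

```text
eye [0.5653 0.2411 0.0075] gap 0.0008
jaw [ 0.4286  0.2945 -0.0043] gap 0.0005
mat corner far-left [0.6619 0.3714 0.0016] gap 0.0
mat right far [0.5709 0.0869 0.0011] gap 0.0018
mat near right [ 0.3172  0.1661 -0.0019] gap 0.0005
cap [ 0.6288 -0.324   0.3913] gap 0.0001
armscrew [ 0.659  -0.1898  0.3699] gap 0.0017
plate1 [ 0.6841 -0.2911  0.0161] gap 0.0009
plate2 [ 0.5669 -0.3354 -0.0362] gap 0.0784
plate2b [ 0.5939 -0.2677  0.0166] gap 0.0016
p1b [ 0.6871 -0.3068  0.0843] gap 0.0729
top z.012 [ 0.6847 -0.2918  0.012 ]
top z.012 [ 0.5941 -0.2682  0.012 ]
top z.012 [ 0.5715 -0.3599  0.012 ]
sc z.012 [ 0.6602 -0.3852  0.012 ]
sc z.012 [ 0.6823 -0.2936  0.012 ]
sc z.012 [ 0.5915 -0.2707  0.012 ]
z.008 [0.5651 0.2414 0.008 ]
z.008 [0.4288 0.2923 0.008 ]
z.008 [0.5657 0.2407 0.008 ]
z.008 [0.4365 0.2952 0.008 ]
```

```bash
python3 - <<'E'
from h import *
# spanner axis by bright pixels in box
for n,box in(('top',(206,218,240,270)),('scene',(318,208,362,252))):
    im=np.mean([bot.read_camera(n).astype(float) for _ in range(4)],0)
    d=[d for d in bot.silhouettes('spanner',n) if box[0]<d['location'][0]<box[2] and box[1]<d['location'][1]<box[3]][0]
    m=cv2.dilate(d['region'].astype(np.uint8),np.ones((3,3)))
    g=im.mean(2); ys,xs=np.nonzero(m&(g>115)); print(n,len(xs),np.percentile(g[m>0],[10,50,90]))
    W=np.array([atz(n,(x,y),.013)[:2] for x,y in zip(xs,ys)])
    # handle points only: 20..110 mm from eye
    e=np.array([.5653,.2411]);u=np.array([.934,-.358])
    for k in range(4):
        s=(e-W)@u; h=W[(s>.025)&(s<.115)&(abs((W-e)@[-u[1],u[0]])<.02)]
        c=h.mean(0);v=np.linalg.svd(h-c)[2][0];u=v*np.sign(v[0])
    print('ang',np.degrees(np.arctan2(u[1],u[0])),'centre',c, 'eye off-axis',(e-c)@[-u[1],u[0]],'ext',((W-c)@u).min(),((W-c)@u).max(),'grip->eye72',c+u*((e-c)@u-.072))
o=bot.get_obs();r=Rq(o['tool_rot']);print('tool axes',r.as_matrix().round(3))
# hook model overlay
B=np.array([.6583,-.1997,.325]);yaw=np.radians(-13.7);xh=np.array([np.cos(yaw),np.sin(yaw),0]);zh=np.array([0,0,1.])
pts=[(-18,-69),(-18,-84),(-16,-93),(-9,-101),(0,-104),(9,-101),(15.5,-92),(15.5,-80),(15.5,-60),(15.5,-30),(0,0),(-15,-26),(-10.5,-74)]
outs=[]
for th in(-.35,0,.35):
    ims=[]
    for n,(x,y,w,h) in(('top',(355,155,50,50)),('scene',(170,140,50,60))):
        im=cv2.resize(bot.read_camera(n)[y:y+h,x:x+w],None,fx=5,fy=5,interpolation=cv2.INTER_CUBIC)
        im=np.clip(im*1.6,0,255).astype(np.uint8)
        q=[]
        for a,b in pts:
            a,b=a/1e3,b/1e3; a2=a*np.cos(th)+b*np.sin(th); b2=-a*np.sin(th)+b*np.cos(th)
            q.append((proj(n,B+xh*a2+zh*b2)+.5-[x,y])*5)
        cv2.polylines(im,[np.array(q).round().astype(int)],False,(255,0,0),1)
        ims.append(cv2.copyMakeBorder(im,0,300-im.shape[0],0,0,cv2.BORDER_CONSTANT))
    outs.append(np.vstack(ims))
cv2.imwrite('pics/lean.png',np.hstack(outs)[:,:,::-1]);print(np.hstack(outs).shape)
E
```

```text
top 0 [ 69.41666667  89.54166667 110.20833333]Traceback (most recent call last):
  File "<stdin>", line 12, in <module>
ValueError: operands could not be broadcast together with shapes (2,) (0,)
```

```bash
cat > m.py <<'E'
from h import *
for n,box in(('top',(206,218,240,270)),('scene',(318,208,362,252))):
    im=np.mean([bot.read_camera(n).astype(float) for _ in range(4)],0)
    d=[d for d in bot.silhouettes('spanner',n) if box[0]<d['location'][0]<box[2] and box[1]<d['location'][1]<box[3]][0]
    m=cv2.dilate(d['region'].astype(np.uint8),np.ones((3,3)))
    g=im.mean(2); t=np.percentile(g[m>0],[10,90]).mean(); ys,xs=np.nonzero(m.astype(bool)&(g>t)); print(n,len(xs),t)
    W=np.array([atz(n,(x,y),.013)[:2] for x,y in zip(xs,ys)])
    e=np.array([.5653,.2411]);u=np.array([.934,-.358])
    for k in range(4):
        s=(e-W)@u; h=W[(s>.025)&(s<.115)&(abs((W-e)@[-u[1],u[0]])<.02)]
        c=h.mean(0);v=np.linalg.svd(h-c)[2][0];u=v*np.sign(v[0])
    print('ang',np.degrees(np.arctan2(u[1],u[0])),'centre',c,'eye off-axis',(e-c)@[-u[1],u[0]],'ext',((W-c)@u).min(),((W-c)@u).max(),'grip',c+u*((e-c)@u-.072))
o=bot.get_obs();r=Rq(o['tool_rot']);print('tool axes',r.as_matrix().round(3))
B=np.array([.6583,-.1997,.325]);yaw=np.radians(-13.7);xh=np.array([np.cos(yaw),np.sin(yaw),0]);zh=np.array([0,0,1.])
pts=[(-18,-69),(-18,-84),(-16,-93),(-9,-101),(0,-104),(9,-101),(15.5,-92),(15.5,-80),(15.5,-60),(15.5,-30),(0,0),(-15,-26),(-10.5,-74)]
outs=[]
for th in(-.35,0,.35):
    ims=[]
    for n,(x,y,w,h) in(('top',(355,155,50,50)),('scene',(170,140,50,60))):
        im=cv2.resize(bot.read_camera(n)[y:y+h,x:x+w],None,fx=5,fy=5,interpolation=cv2.INTER_CUBIC)
        im=np.clip(im*1.6,0,255).astype(np.uint8)
        q=[]
        for a,b in pts:
            a,b=a/1e3,b/1e3; a2=a*np.cos(th)+b*np.sin(th); b2=-a*np.sin(th)+b*np.cos(th)
            q.append((proj(n,B+xh*a2+zh*b2)+.5-[x,y])*5)
        cv2.polylines(im,[np.array(q).round().astype(int)],False,(255,0,0),1)
        ims.append(cv2.copyMakeBorder(im,0,300-im.shape[0],0,0,cv2.BORDER_CONSTANT))
    outs.append(np.vstack(ims))
cv2.imwrite('pics/lean.png',np.hstack(outs)[:,:,::-1])
E
python3 m.py
```

```text
Traceback (most recent call last):
  File "m.py", line 4, in <module>
    d=[d for d in bot.silhouettes('spanner',n) if box[0]<d['location'][0]<box[2] and box[1]<d['location'][1]<box[3]][0]
      ~~~~~~~~~~~~~~~~~~~~~~~~~~~~~~~~~~~~~~~~~~~~~~~~~~~~~~~~~~~~~~~~~~~~~~~~~~~~~~~~~~~~~~~~~~~~~~~~~~~~~~~~~~~~~~^^^
IndexError: list index out of range
```

```bash
python3 - <<'E'
s=open('m.py').read().split('\n')
i=[k for k,l in enumerate(s) if l.startswith("    d=[d")][0]
s[i]="    m=np.zeros((420,560),np.uint8);cv2.line(m,*[tuple(int(v) for v in proj(n,(*p,.013)).round()) for p in((.5653,.2411),(.4300,.2935))],1,15)"
s[i+1]=""
open('m.py','w').write('\n'.join(s))
E
python3 m.py
```

```text
top 267 87.20833333333333
ang -20.65216802681542 centre [0.49815697 0.26584929] eye off-axis 0.0005220605145852354 ext -0.07563205614468081 0.08673117650696675 grip [0.49774268 0.26600544]
scene 256 86.09583333333333
ang -20.52710321368487 centre [0.49812278 0.26690104] eye off-axis -0.0006071185414645893 ext -0.07568945917445226 0.09218773202216735 grip [0.49808442 0.2669154 ]
tool axes [[-0.906  0.424 -0.   ]
 [ 0.424  0.906  0.   ]
 [ 0.     0.    -1.   ]]
```

View pics/lean.png

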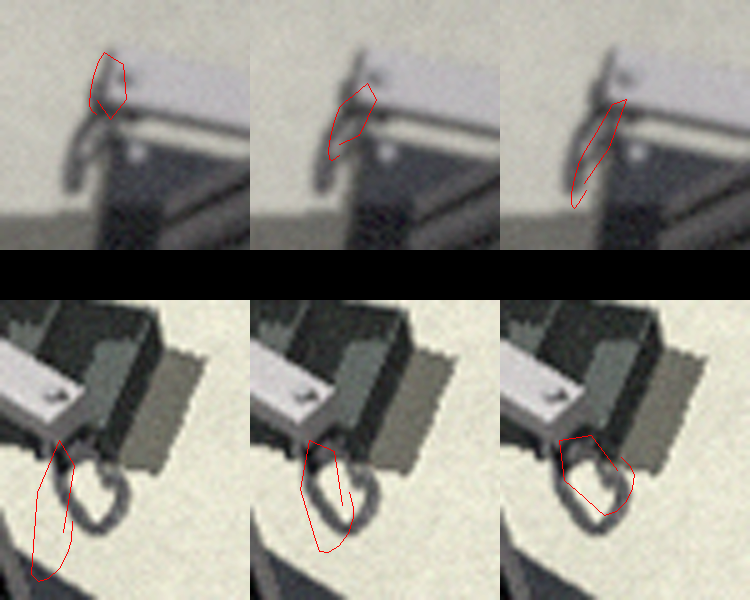

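The overlay shows the hook leaning toward the robot, with the bolt estimate a few mm off in y. I'll fit the lean and offset to centreline points picked from this picture.

```bash
cat > fit.py <<'E'
from h import *
from scipy.optimize import least_squares
yaw=np.radians(-13.7);xh=np.array([np.cos(yaw),np.sin(yaw),0]);yh=np.array([-xh[1],xh[0],0]);zh=np.array([0,0,1.])
B0=np.array([.6583,-.1997,.325])
pts=np.array([(-15,-26),(-10.5,-74),(-18,-70),(-18,-84),(-16,-93),(-9,-101),(0,-104),(9,-101),(15.5,-90),(15.5,-60),(15.5,-30)])/1e3
t=np.linspace(0,len(pts)-1,120);P=np.c_[np.interp(t,range(11),pts[:,0]),np.interp(t,range(11),pts[:,1])]
sc=np.array([(65,470),(68,495),(80,517),(97,527),(113,520),(123,500),(122,480),(110,465)])/5-.5+[170,140]
tp=np.array([(73,187),(72,165),(80,140),(90,122)])/5-.5+[355,155]
def model(n,p):
    dx,dy,th=p; a=P[:,0]*np.cos(th)+P[:,1]*np.sin(th); b=-P[:,0]*np.sin(th)+P[:,1]*np.cos(th)
    return np.array([proj(n,B0+xh*(dx+i)+yh*dy+zh*k) for i,k in zip(a,b)])
def res(p):
    r=[]
    for n,o in(('scene',sc),('top',tp)):
        M=model(n,p); r+=list(np.linalg.norm(o[:,None]-M[None],axis=2).min(1))
        if n=='scene':r+=[M[:,1].max()-sc[:,1].max()]
        else:r+=[M[:,1].max()-tp[:,1].max()]
    return np.array(r+[p[0]*200,p[1]*100])
if __name__=='__main__':
  for th in(-.3,0,.15,.3):
    s=least_squares(res,[0,0,th],x_scale=[.01,.01,.1],diff_step=1e-3);print(s.x.round(4),s.cost.round(2),s.fun.round(1))
E
python3 fit.py
```

```text
Traceback (most recent call last):
  File "fit.py", line 21, in <module>
    s=least_squares(res,[0,0,th],x_scale=[.01,.01,.1],diff_step=1e-3);print(s.x.round(4),s.cost.round(2),s.fun.round(1))
  File "fit.py", line 15, in res
    M=model(n,p); r+=list(np.linalg.norm(o[:,None]-M[None],axis=2).min(1))
  File "fit.py", line 11, in model
    return np.array([proj(n,B0+xh*(dx+i)+yh*dy+zh*k) for i,k in zip(a,b)])
                     ~~~~^^^^^^^^^^^^^^^^^^^^^^^^^^^
  File "h.py", line 13, in proj
    c,f,p,r=cam(n); v=r.inv().apply(np.array(X)-p); return np.array([c['cx']-f*v[0]/v[2],c['cy']+f*v[1]/v[2]])
            ~~~^^^
  File "h.py", line 6, in cam
    c=bot.camera_info(n); f=210/np.tan(np.radians(c['vertical_fov'])/2)
ValueError: time passes only in moves, steps and waits
```

```bash
sed -i 's/^def cam(n):/from functools import lru_cache\n@lru_cache\ndef cam(n):/' h.py
sed -i 's/    dx,dy,th=p; /    dx,dy,th=np.array(p)\/[1000,1000,100]; /; s/\[p\[0\]\*200,p\[1\]\*100\]/[p[0]*.2,p[1]*.1]/; s/\[0,0,th\],x_scale.*1e-3)/[0.01,0.01,th*100],x_scale=[5,5,10],method="trf",diff_step=None,loss="soft_l1")/' fit.py
python3 fit.py
```

```text
[ 66.9524 123.0672 -67.1972] 329.21 [  3.1   4.2   7.4   9.4   9.1   7.    4.1   0.3  -9.3  58.4  54.6  51.6
  50.2 -49.2  13.4  12.3]
[ 66.9791 123.0508 -67.1516] 329.21 [  3.1   4.2   7.4   9.4   9.1   7.    4.1   0.3  -9.3  58.4  54.6  51.6
  50.2 -49.2  13.4  12.3]
[ 66.307  122.8845 -67.2493] 329.23 [  3.3   4.4   7.6   9.6   9.2   7.1   4.1   0.4  -9.5  58.2  54.4  51.4
  50.  -49.   13.3  12.3]
[ 66.935  123.074  -67.2164] 329.21 [  3.2   4.2   7.4   9.4   9.1   7.    4.1   0.3  -9.3  58.4  54.6  51.6
  50.2 -49.2  13.4  12.3]
```

```bash
sed -i 's/-.5+\[170,140\]/-.5+[170,80]/' fit.py; python3 fit.py
```

```text
[-3.6546  1.0157 17.4835] 3.61 [ 2.4  0.4  0.7  0.5  0.2  0.   0.2  1.3  0.6  0.2  0.2  0.2  0.7  0.7
 -0.7  0.1]
[-3.6547  1.0156 17.4834] 3.61 [ 2.4  0.4  0.7  0.5  0.2  0.   0.2  1.3  0.6  0.2  0.2  0.2  0.7  0.7
 -0.7  0.1]
[-3.3286  1.1848 17.8655] 3.61 [ 2.5  0.4  0.7  0.5  0.2  0.1  0.2  1.3  0.6  0.3  0.2  0.2  0.6  0.6
 -0.7  0.1]
[-3.6551  1.0156 17.483 ] 3.61 [ 2.4  0.4  0.7  0.5  0.2  0.   0.2  1.3  0.6  0.2  0.2  0.2  0.7  0.7
 -0.7  0.1]
```

Fit: residuals about 0.5 px, lean ≈ 0.18 rad toward the robot, nose ≈ (0.626, -0.191, 0.260). Now to the spanner, gripping 10 mm behind the handle centre, at (0.4886, 0.270).

carry_out(moves=[[[0,0,-4.4],[-8.2,-5.6,0],6],[[0,0,-4.4],[-13.0,-8.9,0],6],[[0,0,-4.4],[-18.0,-12.2,0],6],[[0,0,-4.4],[-23.0,-15.6,2],6],[[0,0,-4.4],[-28.0,-19.0,5],6]], newtons=40)

```text
t: 2.92
eef_pos: [0.4445, 0.3466, 0.2121]
tool_rot: [0.001, 0.18, 0.984, 0.001]
contact_force: [1.0, 0.7, 0.0]
gripper_width: 0.707
```

carry_out(moves=[[[0,0,0],[-4.8,-3.3,4],5],[[0,0,0],[-4.8,-3.3,8],5],[[0,0,0],[-4.8,-3.3,8],5]])

```text
t: 3.3
eef_pos: [0.4746, 0.298, 0.1287]
tool_rot: [-0.002, 0.18, 0.984, -0.003]
contact_force: [-0.0, -0.3, 0.4]
gripper_width: 0.584
```

carry_out(moves=[[[0,0,0],[0,0,0],5],[[0,0,0],[0,0,0],5],[[0,0,0],[0,0,0],5]])

```text
t: 3.68
eef_pos: [0.4764, 0.3014, 0.1327]
tool_rot: [0.001, 0.179, 0.984, 0.001]
contact_force: [0.3, -0.2, -0.0]
gripper_width: 0.589
```

```bash
cat >> h.py <<'E'
def go(target,yaw_deg=None):
    o=bot.get_obs();r=Rq(o['tool_rot']);d=r.inv().apply(np.array(target)-o['eef_pos'])
    m=r.as_matrix();print('pos',o['eef_pos'].round(4),'F',o['contact_force'].round(2),'yaw of -x',np.degrees(np.arctan2(-m[1,0],-m[0,0])).round(2),'z',m[:,2].round(3),'shift cm',(d*100).round(2))
E
python3 -c "
from h import *
go([.4886,.270,.021])"
```

```text
pos [0.4764 0.3014 0.1327] F [ 0.3  -0.22 -0.03] yaw of -x -20.61 z [ 0.002  0.002 -1.   ] shift cm [-2.24 -2.53 11.16]
```

carry_out(moves=[[[0,0,0],[-2.24,-2.53,2],5],[[0,0,0],[-2.24,-2.53,5],5],[[0,0,0],[-2.24,-2.53,7.5],5],[[0,0,0],[-2.24,-2.53,7.5],5],[[0,0,0],[-2.24,-2.53,7.5],5]])

```text
t: 4.3
eef_pos: [0.4887, 0.2693, 0.0574]
tool_rot: [0.001, 0.179, 0.984, 0.001]
contact_force: [-0.4, -0.6, 0.1]
gripper_width: 0.587
```

```bash
python3 -c "
from h import *
go([.4886,.270,.021])"
```

```text
pos [0.4887 0.2693 0.0574] F [-0.36 -0.63  0.15] yaw of -x -20.66 z [ 0.001  0.001 -1.   ] shift cm [0.04 0.05 3.64]
```

carry_out(moves=[[[0,0,0],[0,0,2.5],5],[[0,0,0],[0,0,3.5],4],[[0,0,0],[0,0,3.5],3],[[0,0,0],[0,0,3.5],1.2],[[0,0,0],[0,0,3.5],1.2]], newtons=60)

```text
t: 4.92
eef_pos: [0.4888, 0.269, 0.0224]
tool_rot: [0.001, 0.18, 0.984, 0.001]
contact_force: [-1.3, -0.2, 5.5]
gripper_width: 0.189
```

carry_out(moves=[[[0,0,0],[0,0,0],1.0],[[0,0,0],[0,0,0],1.0],[[0,0,0],[0,0,0],1.0]])

```text
t: 5.3
eef_pos: [0.4888, 0.269, 0.0224]
tool_rot: [0.001, 0.18, 0.984, 0.001]
contact_force: [-2.0, 0.5, 6.8]
gripper_width: 0.189
```

```bash
python3 -c "
from h import *
go([.4886,.270,.021])"
```

```text
pos [0.4888 0.269  0.0224] F [-1.96  0.5   6.8 ] yaw of -x -20.69 z [ 0.001  0.001 -1.   ] shift cm [0.05 0.09 0.14]
```

carry_out(moves=[[[0,0,0],[0,0,-3],1.0],[[0,0,0],[0,0,-9],1.0],[[0,0,0],[0,0,-15],1.0],[[0,0,0],[0,0,-21],1.0],[[0,0,0],[0,0,-25],1.0]])

```text
t: 5.92
eef_pos: [0.4885, 0.2686, 0.2745]
tool_rot: [0.001, 0.18, 0.984, 0.001]
contact_force: [0.3, 0.4, -3.1]
gripper_width: 0.186
```

```bash
cat >> h.py <<'E'
yw=np.radians(-13.7);xh=np.array([np.cos(yw),np.sin(yw),0]);yh=np.array([-xh[1],xh[0],0]);zh=np.array([0,0,1.])
B=np.array([.6583,-.1997,.325])-.0037*xh+.001*yh; TH=.175
def hk(a,b,th=TH):  # hook coords mm -> world
    a,b=a/1e3,b/1e3; return B+xh*(a*np.cos(th)+b*np.sin(th))+zh*(-a*np.sin(th)+b*np.cos(th))
def tcp(a,b): return hk(a,b)-.096*xh+.0144*zh   # level spanner, leading bar at (a,b)
E
python3 -c "
from h import *
print(hk(-18,-69),tcp(-60,-60));go(tcp(-60,-60))"
```

```text
[ 0.62604965 -0.19080893  0.26018782] [ 0.4941215  -0.15864831  0.2907629 ]
pos [0.4885 0.2686 0.2745] F [ 0.29  0.38 -3.15] yaw of -x -20.7 z [ 0.003  0.002 -1.   ] shift cm [-15.63 -39.77  -1.71]
```

carry_out(moves=[[[0,0,-1.5],[-1.5,-4,-1],1.0],[[0,0,-3.5],[-3.5,-9,-1.7],1.0],[[0,0,-5],[-5.5,-14,-1.7],1.0],[[0,0,-6.9],[-7.5,-19,-1.7],1.0],[[0,0,-6.9],[-9.4,-24,-1.7],1.0]])

```text
t: 6.55
eef_pos: [0.4907, 0.009, 0.2883]
tool_rot: [0.0, 0.12, 0.993, 0.0]
contact_force: [0.4, -0.1, -2.7]
gripper_width: 0.182
```

```bash
python3 -c "
from h import *
go(tcp(-60,-60))"
```

```text
pos [0.4907 0.009  0.2883] F [ 0.44 -0.1  -2.68] yaw of -x -13.77 z [ 0.  0. -1.] shift cm [ -4.32 -16.2   -0.25]
```

carry_out(moves=[[[0,0,0],[-1.2,-5,-0.25],1.0],[[0,0,0],[-2.4,-10,-0.25],1.0],[[0,0,0],[-3.6,-14,-0.25],1.0],[[0,0,0],[-4.3,-16.2,-0.25],1.0],[[0,0,0],[-4.3,-16.2,-0.25],1.0]])

```text
t: 7.18
eef_pos: [0.4937, -0.1587, 0.2907]
tool_rot: [-0.0, 0.122, 0.993, -0.0]
contact_force: [-0.0, 1.0, -1.9]
gripper_width: 0.186
```

```bash
python3 - <<'E'
from h import *
go(tcp(-60,-60))
out=[]
o=bot.get_obs();L=o['eef_pos']+.096*xh-.0144*zh;E=L-.014*xh
print('L-nose local mm',((L-hk(-18,-69))@np.c_[xh,yh,zh]*1e3).round(1))
for n,(x,y,w,h) in(('top',(320,150,75,70)),('scene',(165,130,75,70))):
    im=cv2.resize(np.clip(bot.read_camera(n)*1.6,0,255).astype(np.uint8)[y:y+h,x:x+w],None,fx=5,fy=5,interpolation=cv2.INTER_CUBIC)
    for P,c in((E,(255,0,0)),(hk(-18,-69),(0,160,0)),(hk(0,0),(0,0,255))):
        cv2.circle(im,tuple(int(v) for v in ((proj(n,P)+.5-[x,y])*5).round()),3,c,1)
    out.append(im)
cv2.imwrite('pics/app.png',np.hstack(out)[:,:,::-1])
E
```

```text
pos [ 0.4937 -0.1587  0.2907] F [-0.01  1.04 -1.89] yaw of -x -14.01 z [-0.    -0.001 -1.   ] shift cm [-0.04  0.02 -0.01]
L-nose local mm [-40.2  -0.2  16.1]
```

View pics/app.png

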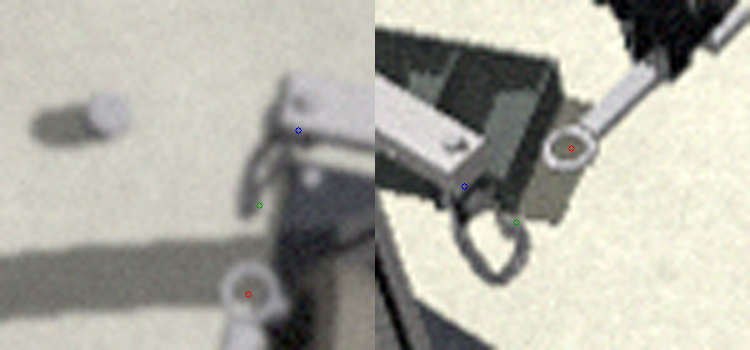

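The eye is exactly where predicted (red circles). The nose prediction in the top view may be ~2 px off, so I'll check once with a denoised overlay.

```bash
python3 - <<'E'
from h import *
import fit
out=[]
c=np.array([(-18,-69),(-18,-84),(-16,-93),(-9,-101),(0,-104),(9,-101),(15.5,-90),(15.5,-60)])
for n,(x,y,w,h) in(('top',(358,160,40,40)),('scene',(175,150,40,40))):
    im=np.mean([bot.read_camera(n).astype(float) for _ in range(10)],0)
    im=cv2.resize(np.clip(im*1.9,0,255).astype(np.uint8)[y:y+h,x:x+w],None,fx=9,fy=9,interpolation=cv2.INTER_LANCZOS4)
    raw=im.copy()
    for pl,col in((c,(255,0,0)),([(-15,-26),(-10.5,-74)],(0,200,0))):
        q=np.array([(proj(n,hk(*p))+.5-[x,y])*9 for p in pl]).round().astype(int); cv2.polylines(im,[q],False,col,1)
    out.append(im)
cv2.imwrite('pics/ov.png',np.hstack(out)[:,:,::-1])
E
```

```text
(no output)
```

View pics/ov.png

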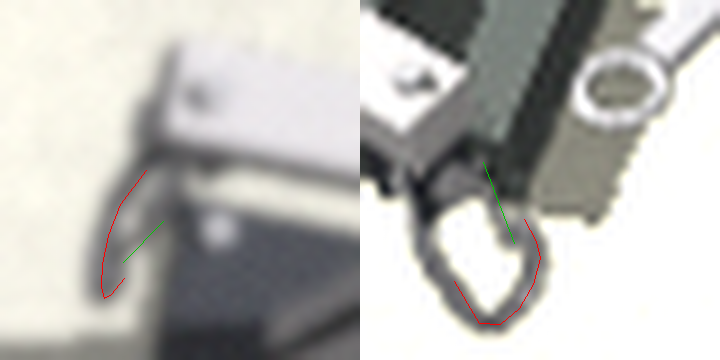

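Model matches within about 1.5 px. Lower to 8 mm above the nose, approach, then feel in small steps.

carry_out(moves=[[[0,0,0.3],[-1.5,0,0.4],1.0],[[0,0,0.3],[-2.5,0,0.8],1.0],[[0,0,0.3],[-2.9,0,0.8],1.0],[[0,0,0.3],[-3.2,0,0.8],1.0],[[0,0,0.3],[-3.2,0,0.8],1.0]])

```text
t: 8.9
eef_pos: [0.5256, -0.1644, 0.2828]
tool_rot: [-0.0, 0.123, 0.992, -0.0]
contact_force: [-0.2, 0.9, -2.8]
gripper_width: 0.19
```

```bash
cat >> h.py <<'E'
def st():
    o=bot.get_obs();L=o['eef_pos']+.096*xh-.0144*zh;M=np.c_[xh,yh,zh]
    print('L-nose mm',((L-hk(-18,-69))@M*1e3).round(1),'F local',(o['contact_force']@M).round(2),'T',(o['torque']@M).round(3),'t',o['t'])
E
python3 -c "
from h import *
st()"
```

```text
L-nose mm [-7.8  1.9  8.2] F local [-0.36  0.8  -2.85] T [-0.027 -0.025 -0.017] t 8.9
```

carry_out(moves=[[[0,0,0],[-0.2,0,0],1.0],[[0,0,0],[-0.4,0,0],1.0],[[0,0,0],[-0.4,0,0],1.0]])

```text
t: 9.28
eef_pos: [0.5295, -0.1653, 0.2828]
tool_rot: [0.0, 0.123, 0.992, 0.0]
contact_force: [0.5, 0.5, -2.0]
gripper_width: 0.188
```

```bash
python3 -c "
from h import *
st()"
```

```text
L-nose mm [-3.8  2.   8.3] F local [ 0.33  0.55 -1.96] T [-0.025 -0.03   0.033] t 9.275
```

carry_out(moves=[[[0,0,0],[-0.2,0,0],1.0],[[0,0,0],[-0.4,0,0],1.0],[[0,0,0],[-0.4,0,0],1.0]])

```text
t: 9.65
eef_pos: [0.5335, -0.1663, 0.2827]
tool_rot: [0.0, 0.123, 0.992, -0.0]
contact_force: [-0.0, -0.0, -1.9]
gripper_width: 0.186
```

```bash
python3 -c "
from h import *
st()"
```

```text
L-nose mm [0.2 1.9 8.2] F local [ 0.   -0.01 -1.9 ] T [-0.005 -0.01   0.001] t 9.65
```

carry_out(moves=[[[0,0,0],[-0.15,0,0],1.0],[[0,0,0],[-0.3,0,0],1.0],[[0,0,0],[-0.3,0,0],1.0]])

```text
t: 10.02
eef_pos: [0.536, -0.167, 0.2826]
tool_rot: [-0.0, 0.123, 0.992, 0.0]
contact_force: [-0.7, -0.1, -1.2]
gripper_width: 0.179
```

```bash
python3 -c "
from h import *
st()"
```

```text
L-nose mm [2.9 1.9 8. ] F local [-0.67 -0.26 -1.18] T [-0.009  0.241  0.02 ] t 10.025
```

Contact begins where the gate is expected. Continue.

carry_out(moves=[[[0,0,0],[-0.15,0,0],1.0],[[0,0,0],[-0.3,0,0],1.0],[[0,0,0],[-0.3,0,0],1.0]])

```text
t: 10.4
eef_pos: [0.5388, -0.1677, 0.2825]
tool_rot: [-0.001, 0.123, 0.992, 0.0]
contact_force: [-1.7, -0.1, -2.3]
gripper_width: 0.183
```

```bash
python3 -c "
from h import *
st()"
```

```text
L-nose mm [5.8 1.8 7.9] F local [-1.62 -0.5  -2.32] T [-0.003  0.612 -0.016] t 10.4
```

carry_out(moves=[[[0,0,0],[-0.1,0,0],1.0],[[0,0,0],[-0.2,0,0],1.0],[[0,0,0],[-0.2,0,0],1.0]])

```text
t: 10.78
eef_pos: [0.5409, -0.1682, 0.2826]
tool_rot: [-0.0, 0.123, 0.992, 0.0]
contact_force: [-2.8, 1.3, -2.0]
gripper_width: 0.188
```

```bash
python3 -c "
from h import *
st()"
```

```text
L-nose mm [8.  1.8 8. ] F local [-3.06  0.56 -1.99] T [-0.001  0.78  -0.015] t 10.775
```

carry_out(moves=[[[0,0,0],[-0.1,0,0],1.0],[[0,0,0],[-0.2,0,0],1.0],[[0,0,0],[-0.3,0,0],1.0],[[0,0,0],[-0.3,0,0],1.0]])

```text
t: 11.28
eef_pos: [0.5439, -0.1689, 0.2826]
tool_rot: [-0.0, 0.123, 0.992, 0.0]
contact_force: [-4.3, 1.1, -2.9]
gripper_width: 0.185
```

```bash
python3 -c "
from h import *
st()"
```

```text
L-nose mm [11.   1.8  8.1] F local [-4.43  0.09 -2.95] T [0.023 0.924 0.078] t 11.275
```

carry_out(moves=[[[0,0,0],[0,0,0.15],1.0],[[0,0,0],[0,0,0.3],1.0],[[0,0,0],[0,0,0.3],1.0]])

```text
t: 11.65
eef_pos: [0.5441, -0.169, 0.2799]
tool_rot: [0.0, 0.123, 0.992, 0.0]
contact_force: [-3.2, 1.3, -0.2]
gripper_width: 0.185
```

```bash
python3 -c "
from h import *
st()"
```

```text
L-nose mm [11.2  1.8  5.4] F local [-3.38  0.55 -0.15] T [0.021 0.785 0.012] t 11.65
```

carry_out(moves=[[[0,0,0],[0,0,0.1],1.0],[[0,0,0],[0,0,0.2],1.0],[[0,0,0],[0,0,0.2],1.0]])

```text
t: 12.02
eef_pos: [0.544, -0.169, 0.2778]
tool_rot: [0.0, 0.123, 0.992, 0.0]
contact_force: [-3.0, 0.3, -0.3]
gripper_width: 0.188
```

```bash
python3 -c "
from h import *
st()"
```

```text
L-nose mm [11.1  1.8  3.2] F local [-3.   -0.43 -0.27] T [ 0.058  0.675 -0.005] t 12.025
```

carry_out(moves=[[[0,0,0],[0,0,0.1],1.0],[[0,0,0],[0,0,0.2],1.0],[[0,0,0],[0,0,0.2],1.0]])

```text
t: 12.4
eef_pos: [0.5439, -0.1689, 0.2756]
tool_rot: [-0.0, 0.123, 0.992, 0.0]
contact_force: [-3.9, 1.5, -1.3]
gripper_width: 0.182
```

```bash
python3 -c "
from h import *
st()"
```

```text
L-nose mm [11.   1.8  1. ] F local [-4.1   0.56 -1.3 ] T [0.018 0.636 0.011] t 12.4
```

carry_out(moves=[[[0,0,0],[0,0,0.2],1.0],[[0,0,0],[0,0,0.4],1.0],[[0,0,0],[0,0,0.4],1.0]])

```text
t: 12.78
eef_pos: [0.5439, -0.1689, 0.2715]
tool_rot: [-0.0, 0.123, 0.992, -0.0]
contact_force: [-3.2, 0.6, -1.5]
gripper_width: 0.179
```

```bash
python3 -c "
from h import *
st()"
```

```text
L-nose mm [11.   1.8 -3.1] F local [-3.22 -0.22 -1.48] T [0.026 0.568 0.002] t 12.775
```

carry_out(moves=[[[0,0,0],[0,0,0.2],1.0],[[0,0,0],[0,0,0.4],1.0],[[0,0,0],[0,0,0.6],1.0],[[0,0,0],[0,0,0.6],1.0]])

```text
t: 13.28
eef_pos: [0.5443, -0.169, 0.2655]
tool_rot: [0.0, 0.123, 0.992, -0.0]
contact_force: [1.3, 0.1, -2.2]
gripper_width: 0.185
```

```bash
python3 -c "
from h import *
st()"
```

```text
L-nose mm [11.4  1.8 -9.1] F local [ 1.28  0.43 -2.24] T [-0.029 -0.11  -0.027] t 13.275
```

The gate has snapped back (force dropped to zero), so the eye is inside. Continue down to the bowl.

carry_out(moves=[[[0,0,0],[0,0,0.3],1.0],[[0,0,0],[0,0,0.6],1.0],[[0,0,0],[0,0,0.8],1.0],[[0,0,0],[0,0,0.8],1.0]])

```text
t: 13.78
eef_pos: [0.544, -0.169, 0.2576]
tool_rot: [-0.0, 0.123, 0.992, -0.0]
contact_force: [-0.2, -0.5, -2.4]
gripper_width: 0.187
```

```bash
python3 -c "
from h import *
st()"
```

```text
L-nose mm [ 11.1   1.8 -17. ] F local [-0.07 -0.54 -2.4 ] T [ 0.021 -0.012  0.026] t 13.775
```

carry_out(moves=[[[0,0,0],[0,0,0.15],1.0],[[0,0,0],[0,0,0.3],1.0],[[0,0,0],[0,0,0.3],1.0]])

```text
t: 14.15
eef_pos: [0.5439, -0.1689, 0.2546]
tool_rot: [-0.0, 0.123, 0.992, 0.0]
contact_force: [-0.8, 0.5, -1.7]
gripper_width: 0.186
```

```bash
python3 -c "
from h import *
st()"
```

```text
L-nose mm [ 11.    1.8 -20. ] F local [-0.85  0.31 -1.68] T [ 0.02  -0.026 -0.014] t 14.15
```

Now pitch the jaw down about the leading bar in 5° rows.

carry_out(moves=[[[0,-5,0],[0.09,0,0.84],1.0],[[0,-10,0],[0.1,0,1.69],1.0],[[0,-15,0],[0.05,0,2.53],1.0],[[0,-20,0],[-0.09,0,3.37],1.0],[[0,-20,0],[-0.09,0,3.37],1.0]])

```text
t: 14.78
eef_pos: [0.5428, -0.1688, 0.22]
tool_rot: [0.171, 0.121, 0.978, -0.021]
contact_force: [0.2, 0.3, -2.5]
gripper_width: 0.186
```

```bash
cat >> h.py <<'E'
def sp():
    o=bot.get_obs();r=Rq(o['tool_rot']);M=np.c_[xh,yh,zh];L=o['eef_pos']+r.apply([-.096,0,.0144]);u=r.apply([-1,0,0])@M
    print('L-nose mm',((L-hk(-18,-69))@M*1e3).round(1),'pitch',np.degrees(np.arctan2(u[2],u[0])).round(1),'u',u.round(3),'tcp z',o['eef_pos'][2].round(3),'F',(o['contact_force']@M).round(2),'T',(o['torque']@M).round(3),'q',o['q'].round(2),'t',o['t'])
E
python3 -c "
from h import *
sp()"
```

```text
L-nose mm [  9.1   1.  -21.2] pitch 19.8 u [ 0.941 -0.007  0.339] tcp z 0.22 F [ 0.09  0.35 -2.54] T [-0.042  0.536  0.012] q [-0.16  0.19  0.39  2.11 -0.12  0.51  1.62] t 14.775
```

carry_out(moves=[[[0,-5,0],[0.02,0,0.86],1.0],[[0,-10,0],[-0.05,0,1.74],1.0],[[0,-10,0],[-0.05,0,1.74],1.0]])

```text
t: 15.15
eef_pos: [0.55, -0.1705, 0.2039]
tool_rot: [0.255, 0.119, 0.959, -0.031]
contact_force: [-0.2, 0.7, -2.2]
gripper_width: 0.186
```

```bash
python3 -c "
from h import *
sp()"
```

```text
L-nose mm [ 11.8   1.1 -21.2] pitch 29.7 u [ 0.868 -0.006  0.496] tcp z 0.204 F [-0.33  0.63 -2.22] T [ 0.006  0.707 -0.016] q [-0.14  0.18  0.35  2.23 -0.15  0.22  1.65] t 15.15
```

Joint 6 is near its limit. From here the spanner can pivot between lightly gripping pads while the tool follows an arc at fixed attitude.

carry_out(moves=[[[0,0,0],[0,0,0],1.0],[[0,0,0],[0,0,0.33],1.0],[[0,0,0],[0,0,0.66],1.0],[[0,0,0],[0,0,1.0],1.0],[[0,0,0],[0,0,1.0],1.0]], newtons=20)

```text
t: 15.78
eef_pos: [0.556, -0.172, 0.1959]
tool_rot: [0.257, 0.118, 0.959, -0.032]
contact_force: [-0.3, -0.6, -1.4]
gripper_width: 0.185
```

```bash
python3 -c "
from h import *
sp()"
```

```text
L-nose mm [ 17.8   1.  -28.8] pitch 30.0 u [ 0.866 -0.006  0.5  ] tcp z 0.196 F [-0.12 -0.66 -1.4 ] T [0.027 0.758 0.015] q [-0.12  0.2   0.33  2.23 -0.18  0.2   1.68] t 15.775
```

carry_out(moves=[[[0,0,0],[-0.03,0,0.33],1.0],[[0,0,0],[-0.06,0,0.66],1.0],[[0,0,0],[-0.09,0,1.0],1.0],[[0,0,0],[-0.09,0,1.0],1.0]])

```text
t: 16.27
eef_pos: [0.5615, -0.1737, 0.1879]
tool_rot: [0.257, 0.119, 0.959, -0.032]
contact_force: [-3.6, -0.5, 1.4]
gripper_width: 0.186
```

```bash
python3 -c "
from h import *
sp()"
```

```text
L-nose mm [ 23.6   0.7 -36.8] pitch 30.0 u [ 0.866 -0.006  0.5  ] tcp z 0.188 F [-3.36 -1.32  1.37] T [-0.114  0.59  -0.139] q [-0.09  0.23  0.3   2.22 -0.21  0.18  1.7 ] t 16.275
```

carry_out(moves=[[[0,0,0],[0.05,0,0.1],1.0],[[0,0,0],[0.1,0,0.2],1.0],[[0,0,0],[0.15,0,0.3],1.0],[[0,0,0],[0.15,0,0.3],1.0]])

```text
t: 16.77
eef_pos: [0.5624, -0.1735, 0.1852]
tool_rot: [0.258, 0.118, 0.958, -0.032]
contact_force: [-1.7, 1.0, 2.1]
gripper_width: 0.184
```

```bash
python3 - <<'E'
from h import *
sp()
out=[]
for n,(x,y,w,h) in(('top',(320,155,80,75)),('scene',(165,130,80,75))):
    im=np.mean([bot.read_camera(n).astype(float) for _ in range(4)],0)
    out.append(cv2.resize(np.clip(im*1.8,0,255).astype(np.uint8)[y:y+h,x:x+w],None,fx=5,fy=5,interpolation=cv2.INTER_LANCZOS4))
cv2.imwrite('pics/in.png',np.hstack(out)[:,:,::-1])
E
```

```text
L-nose mm [ 24.3   1.2 -39.3] pitch 30.1 u [ 0.865 -0.006  0.501] tcp z 0.185 F [-1.93  0.61  2.08] T [-0.065  0.007 -0.124] q [-0.09  0.23  0.3   2.23 -0.23  0.17  1.72] t 16.775
```

View pics/in.png

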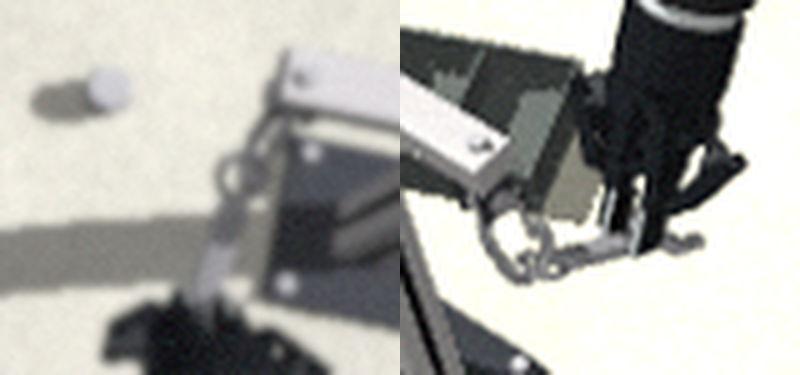

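The pictures show the eye threaded on the bowl with the handle outside (scene crop ~(545,260)). Joint 6 is at its limit, so release here and retreat.

carry_out(moves=[[[0,0,0],[0,0,0],6],[[0,0,0],[0,0,0],6],[[0,0,0],[1.5,0,-2.5],7],[[0,0,0],[4,0,-5],7],[[0,0,0],[7,0,-7],7]])

```text
t: 17.8
eef_pos: [0.468, -0.15, 0.2102]
tool_rot: [0.257, 0.119, 0.959, -0.032]
contact_force: [0.3, 0.2, 1.4]
gripper_width: 0.823
```

```bash
python3 -c "
from h import *
sp()"
```

```text
L-nose mm [-72.9   1.5 -14.6] pitch 30.0 u [ 0.866 -0.006  0.499] tcp z 0.21 F [0.26 0.32 1.43] T [-0.001  0.532  0.012] q [-0.4  -0.    0.57  2.41  0.19  0.22  1.32] t 17.8
```

carry_out(moves=[[[0,5,0],[0,0,-2],7],[[0,10,0],[0,0,-4],7],[[0,15,0],[0,0,-5],7],[[0,15,0],[0,0,-5],7],[[0,15,0],[0,0,-5],7]])

```text
t: 18.42
eef_pos: [0.4439, -0.144, 0.2526]
tool_rot: [0.129, 0.122, 0.984, -0.016]
contact_force: [0.7, 0.5, -0.7]
gripper_width: 0.82
```

carry_out(moves=[[[0,0,0],[0,0,0],7],[[0,0,0],[0,0,0],7],[[0,0,0],[0,0,0],7],[[0,0,0],[0,0,0],7],[[0,0,0],[0,0,0],7]])

```text
t: 19.05
eef_pos: [0.4447, -0.1441, 0.2536]
tool_rot: [0.13, 0.122, 0.984, -0.016]
contact_force: [-0.5, -0.5, -0.7]
gripper_width: 0.818
```

```bash
python3 - <<'E'
from h import *
sp()
out=[];fr=[]
for n,(x,y,w,h) in(('top',(320,155,80,75)),('scene',(165,130,80,75))):
    im=[bot.read_camera(n).astype(float) for _ in range(20)]
    fr.append([round(float(np.abs(np.mean(im[k:k+4],0)-np.mean(im[:4],0))[y:y+h,x:x+w].max())) for k in(4,8,12,16)])
    im=np.mean(im[-4:],0)
    out.append(cv2.resize(np.clip(im*1.8,0,255).astype(np.uint8)[y:y+h,x:x+w],None,fx=5,fy=5,interpolation=cv2.INTER_LANCZOS4))
print(fr);cv2.imwrite('pics/hang.png',np.hstack(out)[:,:,::-1])
E
```

```text
L-nose mm [-90.8   1.8   4.3] pitch 15.0 u [ 0.966 -0.006  0.259] tcp z 0.254 F [-0.4  -0.57 -0.72] T [-0.032  0.305 -0.048] q [-0.42 -0.04  0.58  2.23  0.07  0.69  1.44] t 19.05
[[68, 21, 40, 39], [82, 96, 64, 85]]
```

View pics/hang.png

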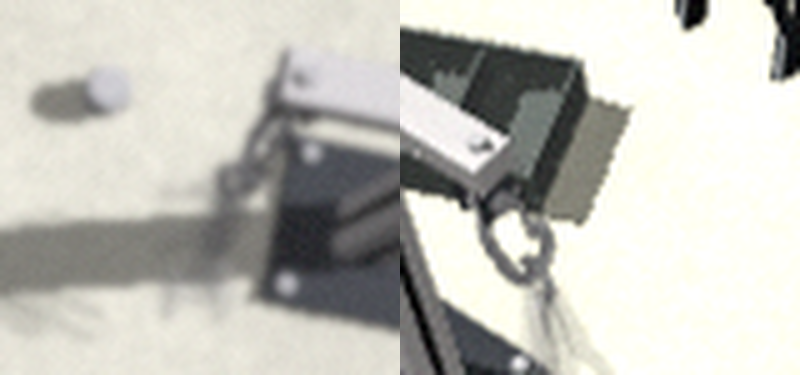

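It hangs from the hook and is still swinging (motion blur). I'll wait for it to settle; the arm is clear.

```bash
cat > w.py <<'E'
from h import *
F=[bot.read_camera('scene')[150:250,175:310].astype(np.float32) for _ in range(64)]
d=[cv2.GaussianBlur(np.abs(a-b).mean(2),(5,5),0).max() for a,b in zip(F[4:],F)]
print(np.round(d,1),bot.get_obs()['t'])
cv2.imwrite('pics/last.png',cv2.resize(np.clip(np.mean(F[-4:],0)*1.8,0,255).astype(np.uint8),None,fx=5,fy=5)[:,:,::-1])
E
echo
```

carry_out(moves=[[[0,0,0],[0,0,0],7],[[0,0,0],[0,0,0],7],[[0,0,0],[0,0,0],7],[[0,0,0],[0,0,0],7],[[0,0,0],[0,0,0],7]])

```text
t: 21.68
eef_pos: [0.4447, -0.144, 0.2536]
tool_rot: [0.13, 0.122, 0.984, -0.016]
contact_force: [-0.1, -1.0, -0.3]
gripper_width: 0.819
```

carry_out(moves=[[[0,0,0],[0,0,0],7],[[0,0,0],[0,0,0],7],[[0,0,0],[0,0,0],7],[[0,0,0],[0,0,0],7],[[0,0,0],[0,0,0],7]])

```text
t: 22.3
eef_pos: [0.4447, -0.1441, 0.2536]
tool_rot: [0.13, 0.122, 0.984, -0.016]
contact_force: [0.5, -0.8, 0.2]
gripper_width: 0.821
```

carry_out(moves=[[[0,0,0],[0,0,0],7],[[0,0,0],[0,0,0],7],[[0,0,0],[0,0,0],7],[[0,0,0],[0,0,0],7],[[0,0,0],[0,0,0],7]])

```text
t: 22.92
eef_pos: [0.4447, -0.1441, 0.2536]
tool_rot: [0.13, 0.122, 0.984, -0.016]
contact_force: [-0.6, 0.4, 0.2]
gripper_width: 0.822
```

carry_out(moves=[[[0,0,0],[0,0,0],7],[[0,0,0],[0,0,0],7],[[0,0,0],[0,0,0],7],[[0,0,0],[0,0,0],7],[[0,0,0],[0,0,0],7]])

```text
t: 23.55
eef_pos: [0.4447, -0.144, 0.2536]
tool_rot: [0.13, 0.122, 0.984, -0.016]
contact_force: [0.1, 0.3, -0.1]
gripper_width: 0.82
```

carry_out(moves=[[[0,0,0],[0,0,0],7],[[0,0,0],[0,0,0],7],[[0,0,0],[0,0,0],7],[[0,0,0],[0,0,0],7],[[0,0,0],[0,0,0],7]])

```text
t: 24.18
eef_pos: [0.4447, -0.144, 0.2536]
tool_rot: [0.13, 0.122, 0.984, -0.016]
contact_force: [0.8, -0.0, 0.1]
gripper_width: 0.821
```

```bash
sed -i 's/range(64)/range(24)/' w.py; python3 w.py
```

```text
[91.5 91.4 75.3 48.9 68.5 78.5 89.5 90.2 87.8 80.  55.9 68.9 86.6 90.4
 88.4 73.8 53.1 58.4 72.  80.3] 25.375
```

carry_out(moves=[[[0,0,0],[0,0,0],7],[[0,0,0],[0,0,0],7],[[0,0,0],[0,0,0],7],[[0,0,0],[0,0,0],7],[[0,0,0],[0,0,0],7]])

```text
t: 26.0
eef_pos: [0.4447, -0.144, 0.2536]
tool_rot: [0.13, 0.122, 0.984, -0.016]
contact_force: [-0.3, -0.6, 0.1]
gripper_width: 0.823
```

carry_out(moves=[[[0,0,0],[0,0,0],7],[[0,0,0],[0,0,0],7],[[0,0,0],[0,0,0],7],[[0,0,0],[0,0,0],7],[[0,0,0],[0,0,0],7]])

```text
t: 26.62
eef_pos: [0.4447, -0.144, 0.2536]
tool_rot: [0.13, 0.122, 0.984, -0.016]
contact_force: [-0.6, -0.0, 0.3]
gripper_width: 0.82
```

carry_out(moves=[[[0,0,0],[0,0,0],7],[[0,0,0],[0,0,0],7],[[0,0,0],[0,0,0],7],[[0,0,0],[0,0,0],7],[[0,0,0],[0,0,0],7]])

```text
t: 27.25
eef_pos: [0.4447, -0.144, 0.2536]
tool_rot: [0.13, 0.122, 0.984, -0.016]
contact_force: [0.1, 1.0, -0.0]
gripper_width: 0.821
```

carry_out(moves=[[[0,0,0],[0,0,0],7],[[0,0,0],[0,0,0],7],[[0,0,0],[0,0,0],7],[[0,0,0],[0,0,0],7],[[0,0,0],[0,0,0],7]])

```text
t: 27.88
eef_pos: [0.4447, -0.144, 0.2536]
tool_rot: [0.13, 0.122, 0.984, -0.016]
contact_force: [-0.3, 0.6, -0.6]
gripper_width: 0.816
```

carry_out(moves=[[[0,0,0],[0,0,0],7],[[0,0,0],[0,0,0],7],[[0,0,0],[0,0,0],7],[[0,0,0],[0,0,0],7],[[0,0,0],[0,0,0],7]])

```text
t: 28.5
eef_pos: [0.4447, -0.144, 0.2536]
tool_rot: [0.13, 0.122, 0.984, -0.016]
contact_force: [-0.7, 0.0, 0.5]
gripper_width: 0.821
```

carry_out(moves=[[[0,0,0],[0,0,0],7],[[0,0,0],[0,0,0],7],[[0,0,0],[0,0,0],7],[[0,0,0],[0,0,0],7],[[0,0,0],[0,0,0],7]])

```text
t: 29.12
eef_pos: [0.4447, -0.144, 0.2536]
tool_rot: [0.13, 0.122, 0.984, -0.016]
contact_force: [0.1, -0.1, -0.1]
gripper_width: 0.822
```

carry_out(moves=[[[0,0,0],[0,0,0],7],[[0,0,0],[0,0,0],7],[[0,0,0],[0,0,0],7],[[0,0,0],[0,0,0],7],[[0,0,0],[0,0,0],7]])

```text
t: 29.75
eef_pos: [0.4447, -0.144, 0.2536]
tool_rot: [0.13, 0.122, 0.984, -0.016]
contact_force: [0.1, -0.2, -0.1]
gripper_width: 0.819
```

carry_out(moves=[[[0,0,0],[0,0,0],7],[[0,0,0],[0,0,0],7],[[0,0,0],[0,0,0],7],[[0,0,0],[0,0,0],7],[[0,0,0],[0,0,0],7]])

```text
t: 30.38
eef_pos: [0.4447, -0.144, 0.2536]
tool_rot: [0.13, 0.122, 0.984, -0.016]
contact_force: [-0.4, -0.2, 0.2]
gripper_width: 0.816
```

```bash
cat > w2.py <<'E'
from h import *
F=[bot.read_camera('scene')[180:250,180:310].astype(np.float32) for _ in range(13)]
m=np.median(F,0)
for i in (0,3,6,9,12):
    pass
mx=np.max(F,0).mean(2)-np.min(F,0).mean(2)   # swept area
sw=cv2.GaussianBlur(mx,(3,3),0)>45; ys,xs=np.nonzero(sw)
print('swept px',sw.sum(),'cols',(xs.min()+180,xs.max()+180) if len(xs) else '', 'rows',(ys.min()+180,ys.max()+180) if len(ys) else '',bot.get_obs()['t'])
d=[cv2.GaussianBlur(np.abs(a-b).mean(2),(5,5),0).max() for a,b in zip(F[1:],F)];print(np.round(d,1))
cv2.imwrite('pics/last.png',cv2.resize(np.clip(np.hstack([F[-1],np.mean(F,0)])*1.8,0,255).astype(np.uint8),None,fx=3,fy=3,interpolation=cv2.INTER_CUBIC)[:,:,::-1])
E
python3 w2.py
```

```text
swept px 0 cols  rows  31.025
[5.1 5.3 5.9 5.2 6.4 5.4 7.  7.3 6.9 5.  5.5 5.7]
```

View pics/last.png

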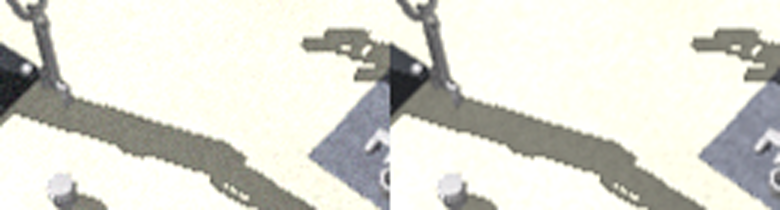

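The spanner hangs still from the bowl, jaw down (eye at crop (35,5), jaw at (60,95)). The mean picture is as sharp as the single frame. Handing in.

```bash
python3 -c "
from h import *
print(bot.hand_in(), bot.get_obs()['t'])"
```

```text
the job is handed in; nothing more can be done
the job is handed in; nothing more can be done
```

The collet spanner is hanging by its eye in the snap hook, jaw down, and I handed the job in at about 31 s of the 72 s allowed. The hand-in reports no verdict.

**What I did:**
- **Finding things:** I located the spanner and hook from both cameras. A fit to the pictures put the hook's lean at about 0.18 rad towards the robot. Touch agreed: the eye met the gate within about 1 mm of where the fit predicted.
- **Clipping in:** I pushed the gate open with the eye, reading about 4.5 N, and lowered the eye past the nose. The force dropped to zero as the gate snapped shut.
- **Letting down:** I tilted the spanner about 30° jaw-down, reading 5 N at most on the hook, then opened the gripper and backed away.

**Last checks:** 13 frames over about 0.6 s showed no movement of the spanner, and the wrist force was near zero with the arm well clear. I saw nothing else disturbed, but I did not measure the other tools again.

**What did not go to plan:**
- **Early release:** Joint 6 reached its limit (0.17 rad) at about 30° of tilt. I released the spanner there instead of lowering it fully. It swung for more than 7 s and was at rest when I checked at about 30 s.
- **Pads did not slip as planned:** I tried to let the spanner pivot between lightly gripping pads, but could not confirm that it turned.
- **Fit error:** The hook fit left about 1.5 px of error on the back bar, which did not matter in the end.

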